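Press a glued cork rod butt in the bench screw press

ROBOT

A 6-joint arm with a two-finger parallel gripper is mounted at the origin on the work surface. World frame = base frame: x ahead of the robot, y to its left, z up, the work surface at z = 0. Lengths are in m, angles in rad, forces in N, time in s.
With the tool pointing down it reaches from about 0.3 to 0.875 m from the base axis. Payload 6.4 kg.
Tool frame: the origin (TCP) lies at the very end of the fingers, on their centre line; the grasp point (between the pads) lies 19 mm behind it; z points along the fingers, y is the line along which they close (so a half turn about z gives the same grasp; the last joint's range is limited). The gripper opens to 85 mm and grips with 20 to 120 N. Pads are 22 mm wide; open, the fingers measure 114 mm over their backs; the gripper's body (76 mm by 85 mm) begins 54 mm behind the grasp point. The pads swing forward as they close: fully open they stand 13 mm farther back than shut.
Start: joints at [1.076, 0.181, 1.607, -0, 1.354, -0.206], TCP at [0.164, 0.551, 0.202] pointing down, gripper open.
Joint ranges: [-2.99, 2.99], [-0.89, 2.07], [0.3, 2.58], [-1.14, 4.28], [0, 2.63], [-3.12, 3.12]. Speed limits (rad/s): [2.57, 2.57, 3.01, 3.14, 3.14, 3.14].

INTERFACE

Orientations are given as a unit quaternion [x, y, z, w].
In Python, from workcell import r gives the robot as it stands. The module is installed in compiled form; this text tells all that it offers.
- The arm moves only by the tool jog_arm, never from a script. Its argument "targets" is a list of rows, each a list of 2 entries, a list of its own where there are three numbers: the shift along the tool's x, y, z each as a share of 0.04 m, from -1 to 1, then the turn, a rotation vector about the tool's x, y, z each as a share of 6 degrees, from -1 to 1. A call has exactly 10 rows; each row shifts and turns the commanded pose from where the row before left it, along the tool's axes as they then stand; what a row does not reach is not made up. A row lasts 1/10 s, in which the tool goes at most 50 mm and 8.59 degrees, less where a joint would pass 70% of its speed; a pose out of reach is approached as far as the arm can. A call with a number of a shift or a turn outside -1 to 1 is refused whole. A call with a gripper value outside its range is refused whole. "fingers" is the gripper command: -1 is fully open, 1 is shut, values between are in proportion, set as the call begins (left out, the last holds). The fingers move at their own pace and stop on an object; the grip force is fixed at half the most. Time passes only in rows, so rows that do not move let the fingers close, or fill a call up. It gives the time, the measured TCP pose, the force, the opening and the grip force at its end, in the units of the state.
- r.read_state(): the state, without advancing time (a new reading comes with each control period).
- r.get_image(name): name is "side" or "top"; returns the picture (420x560x3 uint8, red, green, blue); there is no depth.
- r.camera_model(name): a dict with "intrinsics" (3x3 intrinsics, pixels), "k1" (the pictures are not rectified: a ray, as slopes to the right and down, at radius r is drawn at 1 + k1 r^2 times it, then the intrinsics apply), "cam_to_world" (4x4, takes a point from camera to world coordinates). Camera axes: x right, y down, z forward; pixel columns grow to the right and rows downward; lengths in m; the calibration is good to about 2 mm. A picture is of the moment at which its call begins. camera_model takes no time and is no camera call.
- r.close_job(): hands the job in; it is judged then, once.
The state is a dict: "clock": time; "qpos": joint angles; "dq": joint speeds; "tau": joint torques, N m; "ee_pos": TCP position; "tcp_rot": TCP orientation; "ft_force": force on the tool from outside, world axes, zero at the start; "ft_torque": the same for the moment, N m; "width": opening from 0.0 (shut) to 1.0 (fully open); "gripper_force": force on a finger pad.
Only numpy, scipy, OpenCV 4.12 (cv2) and the standard library are available. Lean on these libraries where they do the work, as an engineer would, in place of code of your own. Each camera call takes 0.05 s, during which the arm holds its last target. There are 200 camera calls.

TASK

Put the freshly glued cork butt under the bench press: push the loading tray fully home against its stop, then take the red grip and wind the crank clockwise (seen from above) in steady circles, in one go without leaving the grip, until the foot comes down and holds the cork snugly. Stop as soon as you feel it bite, so that the cork is clamped firmly but not crushed, then let go and leave it clamped; do not disturb the other things on the bench.

Things in the scene. Friction and masses are not known exactly. Their poses are not given: they have to be found in the camera images.
- press: Green two-post bench screw press, bolted down. Origin: on the bench top right under the screw's vertical axis; z up; y axis along the tray towards its knob, x axis through both posts. Base 200 (x) by 250 (y, from -90 to +160) by 20 mm high; posts 22 mm thick at x = +-78 mm; green head 196 (x) by 60 (y) mm, underside 140 mm and top 180 mm above the bench.
- tray (a joint): Loading tray (aluminium, 78 by 100 by 12 mm, top 34 mm above the bench) that slides along the press's y axis between two guides. 0 = fully home against its stop, the cork right under the screw; 0.100 = pulled fully out (m), where it starts. Slides with about 2.5 N of drag and stays where it is left.
- tray_knob (a point): Centre of the upright black knob (18 mm diameter, 44 mm tall) of the tray, 140 mm from the tray's centre on the +y side, 56 mm above the bench. The knob stands on a strip whose top is 31 mm above the bench.
- crank (a joint): Crank angle (rad), growing as it is wound clockwise seen from above; that lowers ram, crank and grip together by 18 mm a turn. 0 = fully raised, 16.75 = end of the screw, starts at 0 to 2.8. Its drag is 0.44 N m (about 8 N at the grip); it stays where left. Beyond the drag, each newton of push along the grip's circle makes about 19 N at the foot; above 150 N it may run back a little once let go
- crank_grip (a point): Centre of the red upright grip of the crank: a cylinder 22 mm in diameter and 50 mm tall, 4 mm above the crank arm, 55 mm from the screw's axis. It spins freely on its own vertical spindle, so the hand need not turn. At crank angle 0 it lies from the screw's axis towards the press's +x and its centre is 275 mm above the bench.
- ram: Steel collar (34 by 12 mm) at the screw's lower end; carries crank, grip and, below it on a threaded stud, the round pressure foot (36 mm wide, 10 mm thick). Origin: centre of the collar's underside, 126 mm above the bench at crank angle 0. The stud is lock-nutted as last set: the foot's face is 16 to 24 mm below the origin, not measured, so the cork must be felt. It does not shift in use.
- blank: Cork rod butt to be pressed: three glued rings (dark, light, dark), 32 mm diameter, 38 mm tall. Stands in the tray's round pocket (35 mm wide, 6 mm deep); origin: centre of its underside, 28 mm above the bench. It needs at least 15 N from the foot and is crushed above 150 N; 30 to 100 N is good. It hardly gives: about 0.5 mm (0.17 rad of crank) to 100 N.
- spare: Bystander: a finished cork butt standing on the bench, 32 mm diameter, 38 mm tall; origin: centre of its underside.
- glue: Bystander: white glue bottle with an orange cap, 40 mm diameter, 100 mm tall; origin: centre of its underside.
- spool: Bystander: orange thread spool lying flat on the bench, 48 mm diameter, 31 mm tall; origin: centre of its underside.

How it is judged:
On the way, in this order (a step that is already met when the one before it is completed fails the run):
1. the tray is fully home against its stop, the foot still clear of the cork (value of joint tray below 0.003 m and contact force between ram and blank below 0.5 N), for 0.2 s.
2. the foot presses on the cork with at least 15 N (value of joint tray below 0.003 m and contact force between ram and blank above 15 N), for 0.3 s.
At the end, for the whole second after the job is handed in: The tray is home within 3 mm of its stop; the cork stands upright (within 0.06 rad) under the ram, centred within 5 mm, held by the foot with 15 to 150 N; the crank has been let go and stays still (slower than 0.05 rad/s) (all of step 2 and contact force between ram and blank below 150 N and horizontal distance between blank and ram below 0.005 m and angle between blank's own z axis and vertical below 0.06 rad and velocity of joint crank between -0.05 and 0.05 rad/s); the robot touches nothing.
It fails at once if the cork is crushed: the foot presses on it with more than 150 N (contact force between ram and blank above 150 N).
It fails at once if the crank is whipped round faster than 5 rad/s (velocity of joint crank above 5 rad/s or velocity of joint crank below -5 rad/s).
It fails at once if the hand leaves the crank's grip (more than 80 mm away) between the first part-turn (crank angle 3.6 rad) and the cork being held (value of joint crank above 3.6 rad and contact force between ram and blank below 3 N and distance between the grasp point and crank_grip above 0.08 m).
It fails at once if the spare butt, the glue bottle or the spool is moved more than 20 mm (distance of any of spare, glue, spool from where it was at the start of the episode above 0.02 m).
It also fails if it takes over 72 s, if anything falls off the work surface, if the arm or the gripper's body presses on something with over 40 N, if the wrist force passes 120 N, or if a joint passes its speed limit or range.

## Working session

There is one attempt and no reset: what is moved stays moved. The work goes in short steps, Python scripts to look and compute and a tool call to move; the robot and the scene stay as the last step left them, time stands still between calls to the robot, and variables do not carry over. Pictures are saved under pics/ and viewed, at most 10 in all, crops included, and the job is handed in when it is done.

Besides the shell and the picture viewer there is one more tool, called as a command line: name --argument value ..., lists and objects as JSON in quotes. jog_arm: Moves the arm, as the interface text tells. Its arguments: {"type":"object","properties":{"targets":{"type":"array"},"fingers":{"type":"number"}},"required":["targets"]}

```bash
mkdir -p pics
python3 - <<'E'
from workcell import r
import cv2
for n in("side","top"):
    cv2.imwrite(f"pics/{n}0.png",r.get_image(n)[:,:,::-1]); m=r.camera_model(n); print(n,m)
print(r.read_state())
E
```

```text
side {'intrinsics': array([[474.34999843,   0.        , 277.98309871],
       [  0.        , 474.34999843, 205.75744243],
       [  0.        ,   0.        ,   1.        ]]), 'k1': 0.05451707467392433, 'cam_to_world': array([[-0.95284074, -0.21701049,  0.21213434,  0.42627809],
       [-0.30330422,  0.70415626, -0.64200507,  0.57140281],
       [-0.01005389, -0.67606982, -0.73676897,  0.92161006],
       [ 0.        ,  0.        ,  0.        ,  1.        ]])}
top {'intrinsics': array([[473.50882216,   0.        , 279.69238586],
       [  0.        , 473.50882216, 203.820503  ],
       [  0.        ,   0.        ,   1.        ]]), 'k1': -0.011115185623926419, 'cam_to_world': array([[ 0.00524472, -0.99126709,  0.1317651 ,  0.50956901],
       [-0.9998094 , -0.00767607, -0.01795102, -0.08356996],
       [ 0.01880569, -0.13164583, -0.99111842,  1.2076396 ],
       [ 0.        ,  0.        ,  0.        ,  1.        ]])}
{'clock': 0.1, 'qpos': array([ 1.07571751e+00,  1.81508164e-01,  1.60791388e+00,  3.64611482e-06,
        1.35382389e+00, -2.06288269e-01]), 'dq': array([ 5.62819327e-04, -3.00235988e-03, -3.46242896e-03,  4.38852948e-05,
        3.03870432e-03, -2.60487324e-03]), 'tau': array([ 1.01750040e-03, -4.45878303e+01, -3.52233303e+01, -2.52079981e-04,
        4.22946337e-03,  1.58897791e-05]), 'ee_pos': array([0.16346117, 0.55069519, 0.20124817]), 'tcp_rot': array([ 1.43894362e-01,  9.89592709e-01, -7.75719221e-04, -2.85655999e-04]), 'ft_force': array([0.35578957, 0.96953252, 0.84451637]), 'ft_torque': array([ 0.02720236, -0.03108104,  0.07595381]), 'gripper_force': 0.0, 'width': 1.0010640883403163}
```

View pics/side0.png

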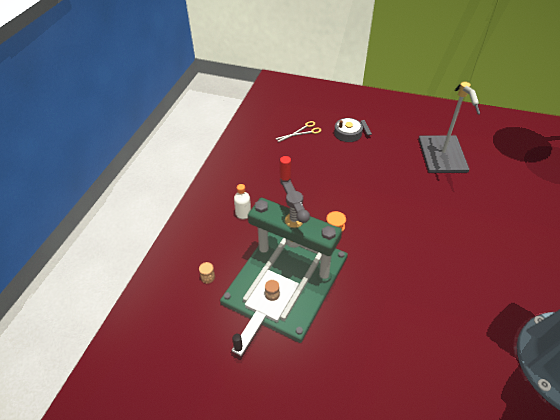

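View pics/top0.png

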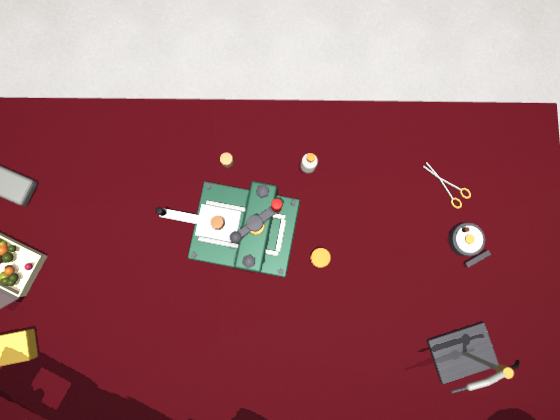

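The press sits near pixel (245,228) in the top view. The knob is at about (161,211), the grip at (277,204), the spare at (226,159), the glue at (309,162) and the spool at (320,258). The side view agrees. I'll zoom in on both.

Run:
```python
import cv2
a=cv2.imread("pics/top0.png")[145:295,145:345]; b=cv2.imread("pics/side0.png")[145:370,190:360]
cv2.imwrite("pics/topz.png",cv2.resize(a,None,fx=4,fy=4,interpolation=cv2.INTER_CUBIC))
cv2.imwrite("pics/sidez.png",cv2.resize(b,None,fx=2.6,fy=2.6,interpolation=cv2.INTER_CUBIC))
```

```text
(no output)
```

View pics/topz.png

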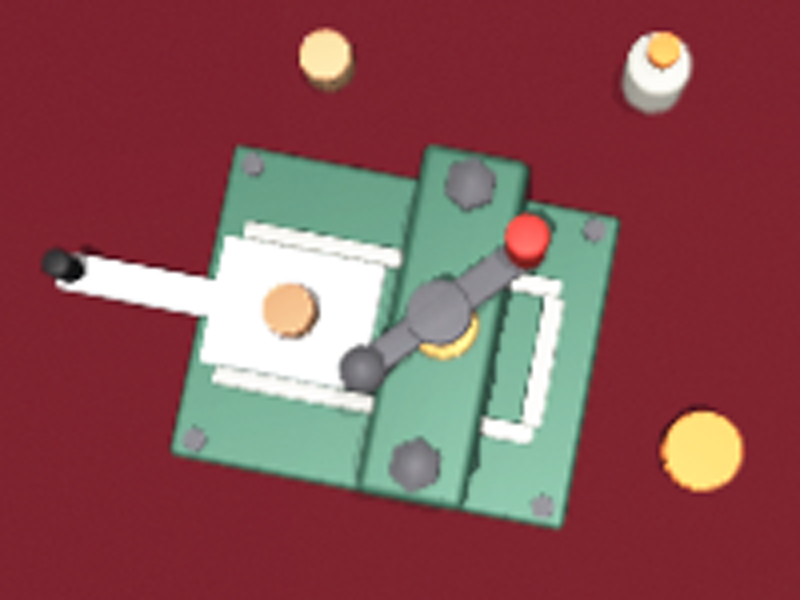

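View pics/sidez.png

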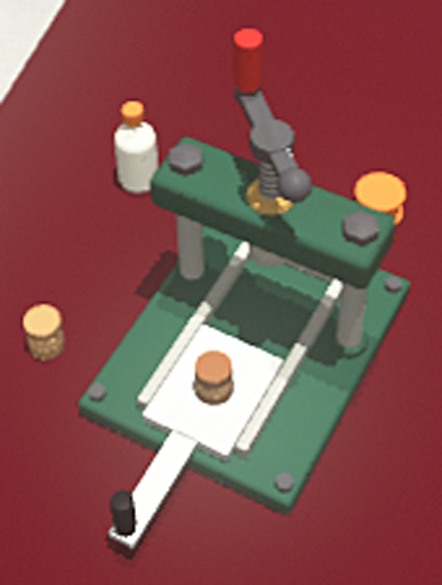

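```bash
cat > h.py <<'E'
import numpy as np
from workcell import r
CM={n:r.camera_model(n) for n in("top","side")}
def proj(n,P):
    m=CM[n];T=np.linalg.inv(m["cam_to_world"]);c=T[:3,:3]@P+T[:3,3];s=c[:2]/c[2]
    s=s*(1+m["k1"]*(s@s));return m["intrinsics"][:2,:2]@s+m["intrinsics"][:2,2]
def back(n,uv,z):
    from scipy.optimize import fsolve
    return np.r_[fsolve(lambda q:proj(n,np.r_[q,z])-uv,[.45,0]),z]
def grip(c,top=0): return np.array([.055*np.cos(c),-.055*np.sin(c),.275-.018*c/2/np.pi+top])
def w(p,q):
    c,s=np.cos(p[2]),np.sin(p[2]);return np.array([p[0]+c*q[0]-s*q[1],p[1]+s*q[0]+c*q[1],q[2]])
E
cat > fit.py <<'E'
from h import *
from scipy.optimize import least_squares
T=lambda u,v:np.array([145+u/4-.375,145+v/4-.375]); S=lambda u,v:np.array([190+u/2.6-.3,145+v/2.6-.3])
ob=[("top",T(238,146),(.1,.16,.02)),("top",T(618,218),(.1,-.09,.02)),("top",T(562,525),(-.1,-.09,.02)),("top",T(173,453),(-.1,.16,.02)),
("top",T(58,261),(0,.24,.078)),("top",T(289,309),(0,.1,.066)),("top",T(527,237),None),("top",T(429,147),(.098,.03,.18)),("top",T(526,163),(.098,-.03,.18)),("top",T(463,508),(-.098,-.03,.18)),("top",T(360,490),(-.098,.03,.18)),
("side",S(122,497),(0,.24,.078)),("side",S(213,366),(0,.1,.066)),("side",S(249,39),None),("side",S(81,404),(.1,.16,.02)),("side",S(290,503),(-.1,.16,.02)),("side",S(408,284),(-.1,-.09,.02))]
def f(p): return np.concatenate([proj(n,w(p,grip(p[3],.025) if q is None else q))-uv for n,uv,q in ob])
s=least_squares(f,[.47,0,-.2,.9],loss="soft_l1");p=s.x
print(p);print(f(p).reshape(-1,2).round(1).tolist())
print("knob",w(p,(0,.24,.056)),"grip",w(p,grip(p[3])))
print("spare",back("top",T(326,56),.038),"glue",back("top",T(662,50),.1),"spool",back("top",T(702,451),.031))
E
python3 fit.py
```

```text
[ 0.5980071  -0.05071321 -0.18257619  0.75511552]
[[-0.5, -0.5], [1.2, -0.0], [0.6, 1.6], [-1.0, 0.6], [-0.4, 0.5], [-0.2, 0.0], [0.7, -0.1], [-0.7, -1.9], [1.8, -0.8], [0.4, 1.3], [-1.2, 0.5], [-0.1, 1.0], [0.0, -0.2], [-0.5, -0.8], [-2.2, -0.5], [-0.3, 1.2], [1.2, -1.7]]
knob [0.64158235 0.1852978  0.056     ] grip [ 0.63054788 -0.09505391  0.27283675]
spare [0.7788882  0.03082808 0.038     ] glue [ 0.77019831 -0.17593172  0.1       ] spool [ 0.53308567 -0.20565163  0.031     ]
```

jog_arm --targets '[[[0,0,0],[0,0,-1]],[[0,0,0],[0,0,-1]],[[0,0,0],[0,0,-0.77]],[[-0.75,-0.57,0],[0,0,0]],[[-0.75,-0.57,0],[0,0,0]],[[-0.75,-0.57,0],[0,0,0]],[[-0.75,-0.57,0],[0,0,0]],[[-0.75,-0.57,0],[0,0,0]],[[-0.75,-0.57,0],[0,0,0]],[[-0.75,-0.57,0],[0,0,0]]]' --fingers -1

```text
clock: 1.1
ee_pos: [0.3748, 0.3907, 0.2018]
tcp_rot: [-0.001, 1.0, -0.0, -0.0]
ft_force: [0.6, 0.0, -0.2]
width: 0.995
gripper_force: 0.0
```

jog_arm --targets '[[[-0.74,-0.57,0],[0,0,0]],[[-0.74,-0.57,0],[0,0,0]],[[-0.74,-0.57,0],[0,0,0]],[[-0.74,-0.57,0],[0,0,0]],[[-0.74,-0.57,0],[0,0,0]],[[-0.74,-0.57,0],[0,0,0]],[[-0.74,-0.57,0],[0,0,0]],[[-0.74,-0.57,0],[0,0,0]],[[-0.74,-0.57,0],[0,0,0]],[[0,0,0],[0,0,0]]]'

```text
clock: 2.1
ee_pos: [0.6434, 0.1832, 0.201]
tcp_rot: [0.002, 1.0, -0.001, 0.0]
ft_force: [-0.6, -0.1, 0.7]
width: 0.996
gripper_force: 0.0
```

jog_arm --targets '[[[0.04,0.04,0.6],[0,0,0]],[[0,0,0.6],[0,0,0]],[[0,0,0.6],[0,0,0]],[[0,0,0.6],[0,0,0]],[[0,0,0.6],[0,0,0]],[[0,0,0.5],[0,0,0]],[[0,0,0.4],[0,0,0]],[[0,0,0],[0,0,0]],[[0,0,0],[0,0,0]],[[0,0,0],[0,0,0]]]'

```text
clock: 3.1
ee_pos: [0.64, 0.1889, 0.0476]
tcp_rot: [-0.001, 1.0, 0.0, 0.001]
ft_force: [0.8, -0.2, 0.8]
width: 1.0
gripper_force: 0.0
```

jog_arm --targets '[[[0,0,0],[0,0,0]],[[0,0,0],[0,0,0]],[[0,0,0],[0,0,0]],[[0,0,0],[0,0,0]],[[0,0,0],[0,0,0]],[[0,0,0],[0,0,0]],[[0,0,0],[0,0,0]],[[0,0,0],[0,0,0]],[[0,0,0],[0,0,0]],[[0,0,0],[0,0,0]]]' --fingers 1

```text
clock: 4.1
ee_pos: [0.6391, 0.1861, 0.0467]
tcp_rot: [-0.0, 1.0, -0.002, -0.0]
ft_force: [-2.6, -8.7, 5.2]
width: 0.139
gripper_force: 58.6
```

jog_arm --targets '[[[0.05,-0.27,0],[0,0,0]],[[0.05,-0.27,0],[0,0,0]],[[0.05,-0.27,0],[0,0,0]],[[0.05,-0.27,0],[0,0,0]],[[0.05,-0.27,0],[0,0,0]],[[0.05,-0.27,0],[0,0,0]],[[0.05,-0.27,0],[0,0,0]],[[0.05,-0.27,0],[0,0,0]],[[0.05,-0.27,0],[0,0,0]],[[0,0,0],[0,0,0]]]'

```text
clock: 5.1
ee_pos: [0.621, 0.0888, 0.0466]
tcp_rot: [-0.0, 1.0, -0.001, -0.0]
ft_force: [-1.7, -2.6, 7.0]
width: 0.14
gripper_force: 59.7
```

jog_arm --targets '[[[0.01,-0.06,0],[0,0,0]],[[0.01,-0.06,0],[0,0,0]],[[0,0,0],[0,0,0]],[[0,0,0],[0,0,0]],[[0,0,0],[0,0,0]],[[0,0,0],[0,0,0]],[[0,0,0],[0,0,0]],[[0,0,0],[0,0,0]],[[0,0,0],[0,0,0]],[[0,0,0],[0,0,0]]]'

```text
clock: 6.1
ee_pos: [0.6207, 0.0875, 0.0466]
tcp_rot: [-0.001, 1.0, 0.001, 0.001]
ft_force: [2.2, 7.7, 5.2]
width: 0.145
gripper_force: 59.4
```

jog_arm --targets '[[[0,0,0],[0,0,0]],[[0,0,0],[0,0,0]],[[0,0,0],[0,0,0]],[[0,0,0],[0,0,0]],[[0,0,0],[0,0,0]],[[0,0,0],[0,0,0]],[[0,0,0],[0,0,0]],[[0,0,-0.3],[0,0,0]],[[0,0,-0.5],[0,0,0]],[[0,0,-0.8],[0,0,0]]]' --fingers -1

```text
clock: 7.1
ee_pos: [0.6188, 0.0867, 0.1095]
tcp_rot: [-0.001, 1.0, 0.0, -0.002]
ft_force: [0.1, 0.1, 0.4]
width: 1.001
gripper_force: 0.0
```

jog_arm --targets '[[[0,0,-0.9],[0,0,0]],[[0,0,-0.9],[0,0,0]],[[0,0,-0.9],[0,0,0]],[[0,0,-0.9],[0,0,0]],[[0,0,-0.9],[0,0,0]],[[0,0,-0.9],[0,0,0]],[[0,0,-0.9],[0,0,0]],[[0,0,-0.2],[0,0,0]],[[0,0,0],[0,0,0]],[[0,0,0],[0,0,0]]]'

```text
clock: 8.1
ee_pos: [0.6198, 0.0866, 0.3689]
tcp_rot: [-0.001, 1.0, 0.0, -0.001]
ft_force: [-0.2, -0.5, 0.5]
width: 1.001
gripper_force: 0.0
```

Run:
```python
from workcell import r
import cv2, numpy as np
a=r.get_image("top")[145:295,145:345,::-1]; b=r.get_image("side")[145:355,190:360,::-1]
cv2.imwrite("pics/c1.png",np.hstack([cv2.resize(a,(440,330),interpolation=2)[:, :440],cv2.resize(b,None,fx=330/210,fy=330/210,interpolation=2)]))
print(r.read_state()["ee_pos"],r.read_state()["ft_force"])
```

```text
[0.61951274 0.08661025 0.36784432] [-0.10458092 -0.18237551  0.81212715]
```

View pics/c1.png

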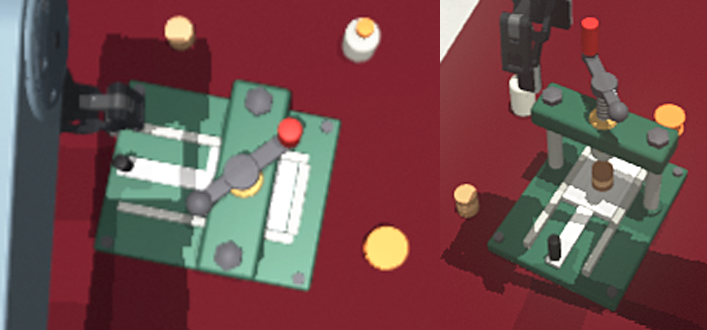

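The tray is home (knob at (122,162) in the left half) and the bystanders and crank haven't moved. Next I'll go over the grip.

jog_arm --targets '[[[-0.05,-0.76,0],[0,0,0]],[[-0.05,-0.76,0],[0,0,0]],[[-0.05,-0.76,0],[0,0,0]],[[-0.05,-0.76,0],[0,0,0]],[[-0.05,-0.76,0],[0,0,0]],[[-0.05,-0.76,0],[0,0,0]],[[0,0,0],[0,0,0]],[[0,0,0],[0,0,0]],[[0,0,0],[0,0,0]],[[0,0,0],[0,0,0]]]'

```text
clock: 9.2
ee_pos: [0.6325, -0.0946, 0.3698]
tcp_rot: [-0.001, 1.0, 0.0, -0.0]
ft_force: [-0.3, 0.3, 0.2]
width: 0.996
gripper_force: 0.0
```

jog_arm --targets '[[[0.04,0,0.4],[0,0,0]],[[0,0,0.4],[0,0,0]],[[0,0,0.4],[0,0,0]],[[0,0,0.4],[0,0,0]],[[0,0,0.4],[0,0,0]],[[0,0,0.4],[0,0,0]],[[0,0,0.4],[0,0,0]],[[0,0,0.1],[0,0,0]],[[0,0,0],[0,0,0]],[[0,0,0],[0,0,0]]]'

```text
clock: 10.2
ee_pos: [0.6314, -0.096, 0.2548]
tcp_rot: [-0.001, 1.0, -0.0, 0.001]
ft_force: [0.1, 0.2, 1.2]
width: 1.0
gripper_force: 0.0
```

jog_arm --targets '[[[0,0,0],[0,0,0]],[[0,0,0],[0,0,0]],[[0,0,0],[0,0,0]],[[0,0,0],[0,0,0]],[[0,0,0],[0,0,0]],[[0,0,0],[0,0,0]],[[0,0,0],[0,0,0]],[[0,0,0],[0,0,0]],[[0,0,0],[0,0,0]],[[0,0,0],[0,0,0]]]' --fingers 1

```text
clock: 11.2
ee_pos: [0.6312, -0.0957, 0.2545]
tcp_rot: [-0.001, 1.0, -0.0, 0.0]
ft_force: [0.7, 1.8, 4.1]
width: 0.229
gripper_force: 58.7
```

```bash
cat > st.py <<'E'
from h import *
import sys
C=np.array([.598,-.0507]);yaw=-.1826
def st(C=C,n=0,show=True):
    F=[]
    for i in range(n): r.get_image("top"); F.append(r.read_state()["ft_force"])
    s=r.read_state();F.append(s["ft_force"]);F=np.mean(F,0)
    d=s["ee_pos"][:2]-C;R=np.hypot(*d);phi=np.arctan2(d[1],d[0]);c=(yaw-phi)%(2*np.pi)
    rad=d/R;tan=np.array([rad[1],-rad[0]])
    print("t",s["clock"],"R %.4f c %.3f z %.4f"%(R,c,s["ee_pos"][2]),"Frad %.1f Ftan %.1f Fz %.1f"%(F[:2]@rad,F[:2]@tan,F[2]),s["ee_pos"].round(4))
    return s,c
if __name__=="__main__": st(n=2)
E
python3 st.py
```

```text
t 11.3 R 0.0560 c 0.753 z 0.2545 Frad -0.7 Ftan -1.7 Fz 4.9 [ 0.6312 -0.0958  0.2545]
```

```bash
cat > plan.py <<'E'
# plan.py dc_row n_rows [Cx Cy]: prints rows; keeps commanded pose in cmd.npy: x,y,z,c
from st import *
import os
def plan(dc,n=10):
    q=np.load("cmd.npy") if os.path.exists("cmd.npy") else np.array([.6314,-.096,.2548,.753])
    rows=[]
    for i in range(10):
        if i<n: q[3]+=dc
        t=np.r_[C+.055*np.array([np.cos(yaw-q[3]),np.sin(yaw-q[3])]),.2549-.018/2/np.pi*(q[3]-.753)]
        u=np.round((t-q[:3])*[-1,1,-1]/.04,2 if dc>.1 else 3) if i<n else np.zeros(3)
        q[:3]+=u*.04*[-1,1,-1]; rows.append([u.tolist(),[0,0,0]])
    np.save("cmd.npy",q);print("cmd c %.3f"%q[3],str(rows).replace("-0.0,","0,"))
if __name__=="__main__": plan(float(sys.argv[1]),int(sys.argv[2]))
E
python3 plan.py 0.15 10
```

```text
cmd c 2.253 [[[0.19, -0.08, 0.01], [0, 0, 0]], [[0.19, -0.09, 0.01], [0, 0, 0]], [[0.2, -0.05, 0.01], [0, 0, 0]], [[0.21, -0.02, 0.01], [0, 0, 0]], [[0.2, 0.01, 0.01], [0, 0, 0]], [[0.2, 0.04, 0.01], [0, 0, 0]], [[0.2, 0.06, 0.01], [0, 0, 0]], [[0.18, 0.1, 0.01], [0, 0, 0]], [[0.17, 0.12, 0.01], [0, 0, 0]], [[0.14, 0.15, 0.01], [0, 0, 0]]]
```

jog_arm --targets '[[[0.19,-0.08,0.01],[0,0,0]],[[0.19,-0.09,0.01],[0,0,0]],[[0.2,-0.05,0.01],[0,0,0]],[[0.21,-0.02,0.01],[0,0,0]],[[0.2,0.01,0.01],[0,0,0]],[[0.2,0.04,0.01],[0,0,0]],[[0.2,0.06,0.01],[0,0,0]],[[0.18,0.1,0.01],[0,0,0]],[[0.17,0.12,0.01],[0,0,0]],[[0.14,0.15,0.01],[0,0,0]]]'

```text
clock: 12.3
ee_pos: [0.5571, -0.0884, 0.2506]
tcp_rot: [-0.0, 1.0, -0.002, 0.002]
ft_force: [6.8, -5.5, 0.2]
width: 0.221
gripper_force: 58.7
```

```bash
python3 st.py; python3 plan.py 0.25 10
```

```text
t 12.4 R 0.0555 c 2.232 z 0.2505 Frad -1.6 Ftan -5.8 Fz 1.0 [ 0.5565 -0.0876  0.2505]
cmd c 4.753 [[[0.19, 0.29, 0.02], [0, 0, 0]], [[0.11, 0.32, 0.02], [0, 0, 0]], [[0.03, 0.34, 0.02], [0, 0, 0]], [[-0.06, 0.34, 0.02], [0, 0, 0]], [[-0.14, 0.31, 0.01], [0, 0, 0]], [[-0.21, 0.27, 0.02], [0, 0, 0]], [[-0.27, 0.21, 0.02], [0, 0, 0]], [[-0.32, 0.14, 0.02], [0, 0, 0]], [[-0.34, 0.05, 0.02], [0, 0, 0]], [[-0.34, -0.04, 0.01], [0, 0, 0]]]
```

jog_arm --targets '[[[0.19,0.29,0.02],[0,0,0]],[[0.11,0.32,0.02],[0,0,0]],[[0.03,0.34,0.02],[0,0,0]],[[-0.06,0.34,0.02],[0,0,0]],[[-0.14,0.31,0.01],[0,0,0]],[[-0.21,0.27,0.02],[0,0,0]],[[-0.27,0.21,0.02],[0,0,0]],[[-0.32,0.14,0.02],[0,0,0]],[[-0.34,0.05,0.02],[0,0,0]],[[-0.34,-0.04,0.01],[0,0,0]]]'

```text
clock: 13.4
ee_pos: [0.6088, 0.0039, 0.2437]
tcp_rot: [-0.001, 1.0, 0.0, -0.001]
ft_force: [-7.4, 3.6, 8.9]
width: 0.225
gripper_force: 59.7
```

```bash
python3 st.py; python3 plan.py 0.25 10
```

```text
t 13.5 R 0.0555 c 4.748 z 0.2436 Frad 2.6 Ftan -4.2 Fz 10.2 [0.61   0.0035 0.2436]
cmd c 7.253 [[[-0.32, -0.11, 0.02], [0, 0, 0]], [[-0.28, -0.2, 0.02], [0, 0, 0]], [[-0.23, -0.25, 0.02], [0, 0, 0]], [[-0.16, -0.31, 0.02], [0, 0, 0]], [[-0.07, -0.33, 0.01], [0, 0, 0]], [[0.01, -0.35, 0.02], [0, 0, 0]], [[0.09, -0.33, 0.02], [0, 0, 0]], [[0.17, -0.29, 0.02], [0, 0, 0]], [[0.24, -0.25, 0.02], [0, 0, 0]], [[0.3, -0.17, 0.01], [0, 0, 0]]]
```

jog_arm --targets '[[[-0.32,-0.11,0.02],[0,0,0]],[[-0.28,-0.2,0.02],[0,0,0]],[[-0.23,-0.25,0.02],[0,0,0]],[[-0.16,-0.31,0.02],[0,0,0]],[[-0.07,-0.33,0.01],[0,0,0]],[[0.01,-0.35,0.02],[0,0,0]],[[0.09,-0.33,0.02],[0,0,0]],[[0.17,-0.29,0.02],[0,0,0]],[[0.24,-0.25,0.02],[0,0,0]],[[0.3,-0.17,0.01],[0,0,0]]]'

```text
clock: 14.5
ee_pos: [0.6214, -0.1005, 0.2364]
tcp_rot: [-0.001, 1.0, 0.0, 0.002]
ft_force: [7.0, 4.6, 1.3]
width: 0.224
gripper_force: 59.1
```

```bash
python3 st.py; python3 plan.py 0.25 10
```

```text
t 14.6 R 0.0551 c 0.974 z 0.2362 Frad 0.2 Ftan -5.1 Fz 3.2 [ 0.6202 -0.1011  0.2362]
cmd c 9.753 [[[0.32, -0.1, 0.02], [0, 0, 0]], [[0.35, -0.02, 0.02], [0, 0, 0]], [[0.33, 0.07, 0.02], [0, 0, 0]], [[0.31, 0.15, 0.01], [0, 0, 0]], [[0.26, 0.23, 0.02], [0, 0, 0]], [[0.2, 0.28, 0.02], [0, 0, 0]], [[0.12, 0.32, 0.02], [0, 0, 0]], [[0.04, 0.34, 0.02], [0, 0, 0]], [[-0.05, 0.34, 0.01], [0, 0, 0]], [[-0.13, 0.31, 0.02], [0, 0, 0]]]
```

jog_arm --targets '[[[0.32,-0.1,0.02],[0,0,0]],[[0.35,-0.02,0.02],[0,0,0]],[[0.33,0.07,0.02],[0,0,0]],[[0.31,0.15,0.01],[0,0,0]],[[0.26,0.23,0.02],[0,0,0]],[[0.2,0.28,0.02],[0,0,0]],[[0.12,0.32,0.02],[0,0,0]],[[0.04,0.34,0.02],[0,0,0]],[[-0.05,0.34,0.01],[0,0,0]],[[-0.13,0.31,0.02],[0,0,0]]]'

```text
clock: 15.6
ee_pos: [0.5491, -0.026, 0.2294]
tcp_rot: [-0.0, 1.0, -0.003, -0.001]
ft_force: [-4.6, -5.5, 7.2]
width: 0.228
gripper_force: 59.9
```

```bash
python3 st.py; python3 plan.py 0.25 10
```

```text
t 15.7 R 0.0552 c 3.453 z 0.2292 Frad 2.5 Ftan -5.2 Fz 8.0 [ 0.5494 -0.0246  0.2292]
cmd c 12.253 [[[-0.2, 0.28, 0.02], [0, 0, 0]], [[-0.26, 0.22, 0.02], [0, 0, 0]], [[-0.32, 0.14, 0.02], [0, 0, 0]], [[-0.33, 0.07, 0.01], [0, 0, 0]], [[-0.34, -0.03, 0.02], [0, 0, 0]], [[-0.33, -0.1, 0.02], [0, 0, 0]], [[-0.29, -0.19, 0.02], [0, 0, 0]], [[-0.24, -0.25, 0.02], [0, 0, 0]], [[-0.16, -0.3, 0.01], [0, 0, 0]], [[-0.09, -0.33, 0.02], [0, 0, 0]]]
```

jog_arm --targets '[[[-0.2,0.28,0.02],[0,0,0]],[[-0.26,0.22,0.02],[0,0,0]],[[-0.32,0.14,0.02],[0,0,0]],[[-0.33,0.07,0.01],[0,0,0]],[[-0.34,-0.03,0.02],[0,0,0]],[[-0.33,-0.1,0.02],[0,0,0]],[[-0.29,-0.19,0.02],[0,0,0]],[[-0.24,-0.25,0.02],[0,0,0]],[[-0.16,-0.3,0.01],[0,0,0]],[[-0.09,-0.33,0.02],[0,0,0]]]'

```text
clock: 16.7
ee_pos: [0.653, -0.0413, 0.2221]
tcp_rot: [-0.001, 1.0, 0.002, 0.0]
ft_force: [-0.1, 7.5, 6.7]
width: 0.227
gripper_force: 59.9
```

```bash
python3 - <<'E'
from st import *
import cv2
b=r.get_image("side")[195:335,200:360,::-1]
cv2.imwrite("pics/g1.png",cv2.resize(b,None,fx=4,fy=4,interpolation=2))
E
python3 st.py; python3 plan.py 0.015 10
```

```text
t 16.85 R 0.0556 c 5.961 z 0.2220 Frad 1.9 Ftan -3.7 Fz 7.0 [ 0.653 -0.043  0.222]
cmd c 12.403 [[[-0.001, -0.019, 0.002], [0, 0, 0]], [[-0.002, -0.02, 0.001], [0, 0, 0]], [[-0.002, -0.021, 0.001], [0, 0, 0]], [[-0.002, -0.02, 0.001], [0, 0, 0]], [[-0.001, -0.021, 0.001], [0, 0, 0]], [[-0.001, -0.02, 0.002], [0, 0, 0]], [[-0.001, -0.021, 0.001], [0, 0, 0]], [[0.0, -0.021, 0.001], [0, 0, 0]], [[0.0, -0.02, 0.001], [0, 0, 0]], [[0.0, -0.021, 0.001], [0, 0, 0]]]
```

View pics/g1.png

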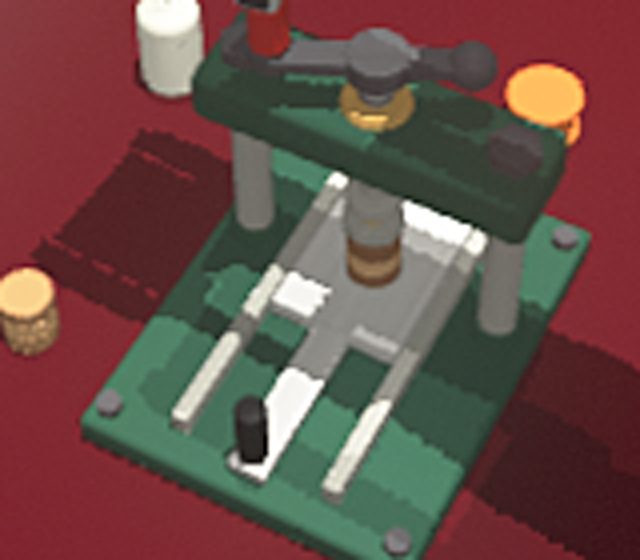

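The tray is home. The foot sits at crop (373,210-245), just above or on the cork, whose lower edge is at (373,285). I'll work out the gap.

Run:
```python
from st import *
cam=CM["side"]["cam_to_world"][:2,3];d=(cam-C)/np.hypot(*(cam-C))
crop=lambda P:((proj("side",P)-[200,195]+.5)*4).round(1)
print("cork front z.034",crop(np.r_[C+.016*d,.034]))
for h in(.064,.066,.068,.070,.072,.074,.076): print(h,crop(np.r_[C+.018*d,h]),crop(np.r_[C+.018*d,h+.01]))
```

```text
cork front z.034 [372.7 285.4]
0.064 [373.3 256.8] [373.5 246.1]
0.066 [373.3 254.7] [373.5 243.9]
0.068 [373.4 252.5] [373.6 241.7]
0.07 [373.4 250.4] [373.6 239.5]
0.072 [373.5 248.2] [373.7 237.3]
0.074 [373.5 246.1] [373.7 235.1]
0.076 [373.5 243.9] [373.8 232.9]
```

Run:
```python
import cv2
b=cv2.imread("pics/g1.png")
for y in range(200,300,4): print(y, b[y:y+4,355:390].mean((0,1)).round().astype(int)[::-1], end=" | ")
```

```text
200 [120 118 110] | 204 [120 119 111] | 208 [121 119 111] | 212 [117 115 108] | 216 [115 113 106] | 220 [118 112  97] | 224 [119 115 102] | 228 [119 117 109] | 232 [119 118 110] | 236 [117 116 109] | 240 [114 113 105] | 244 [105  90  76] | 248 [99 72 53] | 252 [97 69 50] | 256 [99 71 52] | 260 [119  91  66] | 264 [141 112  81] | 268 [146 117  85] | 272 [134 106  76] | 276 [105  77  55] | 280 [94 67 49] | 284 [114  99  86] | 288 [137 134 128] | 292 [142 141 137] | 296 [140 139 134] |
```

```bash
python3 - <<'E'
from st import *
c=12.253
np.save("cmd.npy",np.r_[C+.055*np.array([np.cos(yaw-c),np.sin(yaw-c)]),.2549-.018/2/np.pi*(c-.753),c])
E
python3 plan.py 0.1 10
```

```text
cmd c 13.253 [[[-0.011, -0.137, 0.007], [0, 0, 0]], [[0.003, -0.137, 0.007], [0, 0, 0]], [[0.016, -0.137, 0.007], [0, 0, 0]], [[0.03, -0.134, 0.008], [0, 0, 0]], [[0.043, -0.131, 0.007], [0, 0, 0]], [[0.056, -0.125, 0.007], [0, 0, 0]], [[0.068, -0.119, 0.007], [0, 0, 0]], [[0.08, -0.112, 0.007], [0, 0, 0]], [[0.09, -0.104, 0.007], [0, 0, 0]], [[0.101, -0.094, 0.008], [0, 0, 0]]]
```

jog_arm --targets '[[[-0.01,-0.137,0.007],[0,0,0]],[[0.003,-0.137,0.007],[0,0,0]],[[0.016,-0.137,0.007],[0,0,0]],[[0.03,-0.134,0.008],[0,0,0]],[[0.043,-0.131,0.007],[0,0,0]],[[0.056,-0.125,0.007],[0,0,0]],[[0.068,-0.119,0.007],[0,0,0]],[[0.08,-0.112,0.007],[0,0,0]],[[0.09,-0.104,0.007],[0,0,0]],[[0.1,-0.094,0.008],[0,0,0]]]'

```text
clock: 17.85
ee_pos: [0.6348, -0.0916, 0.2193]
tcp_rot: [-0.001, 1.0, 0.001, 0.002]
ft_force: [5.9, 4.7, 4.5]
width: 0.227
gripper_force: 59.7
```

```bash
cat > edge.py <<'E'
from h import *
import cv2
b=cv2.resize(r.get_image("side")[195:335,200:360,::-1],None,fx=4,fy=4,interpolation=2)
print([(y,b[y:y+2,355:390].mean((0,1)).round().astype(int)[0]) for y in range(236,290,2)])
E
python3 edge.py; python3 st.py; python3 plan.py 0.015 10
```

```text
[(236, np.int64(111)), (238, np.int64(111)), (240, np.int64(110)), (242, np.int64(108)), (244, np.int64(107)), (246, np.int64(94)), (248, np.int64(77)), (250, np.int64(60)), (252, np.int64(51)), (254, np.int64(47)), (256, np.int64(49)), (258, np.int64(55)), (260, np.int64(61)), (262, np.int64(70)), (264, np.int64(78)), (266, np.int64(84)), (268, np.int64(86)), (270, np.int64(85)), (272, np.int64(82)), (274, np.int64(72)), (276, np.int64(61)), (278, np.int64(50)), (280, np.int64(44)), (282, np.int64(53)), (284, np.int64(73)), (286, np.int64(100)), (288, np.int64(121))]
t 18.0 R 0.0551 c 0.664 z 0.2192 Frad 0.7 Ftan -6.5 Fz 5.2 [ 0.6345 -0.092   0.2192]
cmd c 13.403 [[[0.016, -0.013, 0.001], [0, 0, 0]], [[0.016, -0.013, 0.001], [0, 0, 0]], [[0.016, -0.012, 0.001], [0, 0, 0]], [[0.016, -0.013, 0.001], [0, 0, 0]], [[0.017, -0.012, 0.001], [0, 0, 0]], [[0.017, -0.012, 0.001], [0, 0, 0]], [[0.017, -0.012, 0.001], [0, 0, 0]], [[0.017, -0.011, 0.001], [0, 0, 0]], [[0.017, -0.011, 0.001], [0, 0, 0]], [[0.018, -0.011, 0.001], [0, 0, 0]]]
```

jog_arm --targets '[[[0.016,-0.013,0.001],[0,0,0]],[[0.016,-0.013,0.001],[0,0,0]],[[0.016,-0.012,0.001],[0,0,0]],[[0.016,-0.013,0.001],[0,0,0]],[[0.017,-0.012,0.001],[0,0,0]],[[0.017,-0.012,0.001],[0,0,0]],[[0.017,-0.012,0.001],[0,0,0]],[[0.017,-0.011,0.001],[0,0,0]],[[0.017,-0.011,0.001],[0,0,0]],[[0.018,-0.011,0.001],[0,0,0]]]'

```text
clock: 19.0
ee_pos: [0.6283, -0.0966, 0.2188]
tcp_rot: [-0.001, 1.0, 0.0, 0.002]
ft_force: [6.4, 3.1, 4.8]
width: 0.225
gripper_force: 59.6
```

```bash
sed -i 's/__": st(n=2)/__": st(n=0); st(n=3)/' st.py; python3 st.py; python3 plan.py 0.05 10
```

```text
t 19.0 R 0.0550 c 0.804 z 0.2188 Frad 0.9 Ftan -7.1 Fz 4.8 [ 0.6283 -0.0966  0.2188]
t 19.15 R 0.0550 c 0.805 z 0.2188 Frad 0.2 Ftan -7.3 Fz 4.2 [ 0.6283 -0.0966  0.2188]
cmd c 13.903 [[[0.059, -0.035, 0.004], [0, 0, 0]], [[0.061, -0.031, 0.004], [0, 0, 0]], [[0.063, -0.029, 0.003], [0, 0, 0]], [[0.064, -0.025, 0.004], [0, 0, 0]], [[0.065, -0.022, 0.003], [0, 0, 0]], [[0.066, -0.019, 0.004], [0, 0, 0]], [[0.067, -0.015, 0.003], [0, 0, 0]], [[0.068, -0.013, 0.004], [0, 0, 0]], [[0.068, -0.008, 0.004], [0, 0, 0]], [[0.068, -0.005, 0.003], [0, 0, 0]]]
```

jog_arm --targets '[[[0.059,-0.035,0.004],[0,0,0]],[[0.061,-0.031,0.004],[0,0,0]],[[0.063,-0.029,0.003],[0,0,0]],[[0.064,-0.025,0.004],[0,0,0]],[[0.065,-0.022,0.003],[0,0,0]],[[0.066,-0.019,0.004],[0,0,0]],[[0.067,-0.015,0.003],[0,0,0]],[[0.068,-0.013,0.004],[0,0,0]],[[0.068,-0.008,0.004],[0,0,0]],[[0.068,-0.005,0.003],[0,0,0]]]'

```text
clock: 20.15
ee_pos: [0.6025, -0.1057, 0.2173]
tcp_rot: [-0.001, 1.0, -0.0, 0.002]
ft_force: [6.8, 0.8, 3.4]
width: 0.224
gripper_force: 59.4
```

```bash
python3 st.py; python3 plan.py 0.015 10;python3 edge.py|cut -c 60-330
```

```text
t 20.15 R 0.0552 c 1.306 z 0.2173 Frad -0.2 Ftan -6.9 Fz 3.4 [ 0.6025 -0.1057  0.2173]
t 20.3 R 0.0552 c 1.310 z 0.2173 Frad -0.6 Ftan -7.2 Fz 2.7 [ 0.6023 -0.1057  0.2173]
cmd c 14.053 [[[0.021, -0.001, 0.001], [0, 0, 0]], [[0.021, -0.001, 0.001], [0, 0, 0]], [[0.02, 0, 0.001], [0, 0, 0]], [[0.021, 0, 0.001], [0, 0, 0]], [[0.02, 0.0, 0.002], [0, 0, 0]], [[0.021, 0.001, 0.001], [0, 0, 0]], [[0.021, 0.001, 0.001], [0, 0, 0]], [[0.02, 0.001, 0.001], [0, 0, 0]], [[0.021, 0.001, 0.001], [0, 0, 0]], [[0.02, 0.002, 0.001], [0, 0, 0]]]
(110)), (242, np.int64(111)), (244, np.int64(111)), (246, np.int64(104)), (248, np.int64(93)), (250, np.int64(77)), (252, np.int64(64)), (254, np.int64(54)), (256, np.int64(52)), (258, np.int64(56)), (260, np.int64(63)), (262, np.int64(73)), (264, np.int64(81)), (266, np
```

jog_arm --targets '[[[0.021,-0.001,0.001],[0,0,0]],[[0.021,-0.001,0.001],[0,0,0]],[[0.02,0,0.001],[0,0,0]],[[0.021,0,0.001],[0,0,0]],[[0.02,0.0,0.002],[0,0,0]],[[0.021,0.001,0.001],[0,0,0]],[[0.021,0.001,0.001],[0,0,0]],[[0.02,0.001,0.001],[0,0,0]],[[0.021,0.001,0.001],[0,0,0]],[[0.02,0.002,0.001],[0,0,0]]]'

```text
clock: 21.35
ee_pos: [0.5943, -0.1059, 0.2168]
tcp_rot: [-0.001, 1.0, -0.001, 0.002]
ft_force: [7.3, 0.4, 3.1]
width: 0.227
gripper_force: 59.4
```

```bash
python3 st.py; python3 plan.py 0.015 10
```

```text
t 21.35 R 0.0553 c 1.455 z 0.2168 Frad -0.8 Ftan -7.2 Fz 3.1 [ 0.5943 -0.1059  0.2168]
t 21.5 R 0.0553 c 1.456 z 0.2168 Frad -0.4 Ftan -6.7 Fz 2.2 [ 0.5943 -0.1059  0.2168]
cmd c 14.203 [[[0.021, 0.003, 0.001], [0, 0, 0]], [[0.02, 0.002, 0.001], [0, 0, 0]], [[0.021, 0.003, 0.001], [0, 0, 0]], [[0.02, 0.003, 0.001], [0, 0, 0]], [[0.021, 0.003, 0.001], [0, 0, 0]], [[0.02, 0.004, 0.001], [0, 0, 0]], [[0.02, 0.004, 0.001], [0, 0, 0]], [[0.02, 0.004, 0.002], [0, 0, 0]], [[0.02, 0.005, 0.001], [0, 0, 0]], [[0.02, 0.005, 0.001], [0, 0, 0]]]
```

jog_arm --targets '[[[0.021,0.003,0.001],[0,0,0]],[[0.02,0.002,0.001],[0,0,0]],[[0.021,0.003,0.001],[0,0,0]],[[0.02,0.003,0.001],[0,0,0]],[[0.021,0.003,0.001],[0,0,0]],[[0.02,0.004,0.001],[0,0,0]],[[0.02,0.004,0.001],[0,0,0]],[[0.02,0.004,0.002],[0,0,0]],[[0.02,0.005,0.001],[0,0,0]],[[0.02,0.005,0.001],[0,0,0]]]'

```text
clock: 22.5
ee_pos: [0.5865, -0.1048, 0.2165]
tcp_rot: [-0.001, 1.0, -0.001, 0.003]
ft_force: [8.4, -0.8, 0.8]
width: 0.221
gripper_force: 59.3
```

```bash
python3 st.py; python3 plan.py 0.015 10
```

```text
t 22.5 R 0.0553 c 1.597 z 0.2165 Frad -1.0 Ftan -8.4 Fz 0.8 [ 0.5865 -0.1048  0.2165]
t 22.65 R 0.0553 c 1.597 z 0.2165 Frad -1.0 Ftan -8.6 Fz 1.5 [ 0.5865 -0.1048  0.2165]
cmd c 14.353 [[[0.02, 0.005, 0.001], [0, 0, 0]], [[0.02, 0.006, 0.001], [0, 0, 0]], [[0.02, 0.005, 0.001], [0, 0, 0]], [[0.02, 0.007, 0.001], [0, 0, 0]], [[0.019, 0.006, 0.001], [0, 0, 0]], [[0.02, 0.007, 0.001], [0, 0, 0]], [[0.019, 0.007, 0.001], [0, 0, 0]], [[0.019, 0.007, 0.001], [0, 0, 0]], [[0.02, 0.008, 0.001], [0, 0, 0]], [[0.019, 0.007, 0.001], [0, 0, 0]]]
```

jog_arm --targets '[[[0.01,0.0025,0.0005],[0,0,0]],[[0.01,0.0025,0.0005],[0,0,0]],[[0.01,0.003,0.0005],[0,0,0]],[[0.01,0.003,0.0005],[0,0,0]],[[0.01,0.0025,0.0005],[0,0,0]],[[0.01,0.0025,0.0005],[0,0,0]],[[0,0,0],[0,0,0]],[[0,0,0],[0,0,0]],[[0,0,0],[0,0,0]],[[0,0,0],[0,0,0]]]'

```text
clock: 23.65
ee_pos: [0.5844, -0.1043, 0.2164]
tcp_rot: [-0.001, 1.0, -0.001, 0.003]
ft_force: [9.4, -1.1, 1.6]
width: 0.227
gripper_force: 59.2
```

```bash
python3 st.py; python3 edge.py|cut -c 60-330
```

```text
t 23.65 R 0.0553 c 1.636 z 0.2164 Frad -1.2 Ftan -9.4 Fz 1.6 [ 0.5844 -0.1043  0.2164]
t 23.8 R 0.0553 c 1.635 z 0.2164 Frad -1.5 Ftan -9.3 Fz 1.3 [ 0.5845 -0.1044  0.2164]
(112)), (242, np.int64(112)), (244, np.int64(111)), (246, np.int64(108)), (248, np.int64(103)), (250, np.int64(89)), (252, np.int64(72)), (254, np.int64(58)), (256, np.int64(53)), (258, np.int64(55)), (260, np.int64(63)), (262, np.int64(74)), (264, np.int64(81)), (266, n
```

jog_arm --targets '[[[0.01,0.0035,0.0005],[0,0,0]],[[0.01,0.0035,0.0005],[0,0,0]],[[0.01,0.0035,0.0005],[0,0,0]],[[0.01,0.0035,0.0005],[0,0,0]],[[0.01,0.0035,0.0005],[0,0,0]],[[0,0,0],[0,0,0]],[[0,0,0],[0,0,0]],[[0,0,0],[0,0,0]],[[0,0,0],[0,0,0]],[[0,0,0],[0,0,0]]]'

```text
clock: 24.85
ee_pos: [0.5827, -0.1039, 0.2164]
tcp_rot: [-0.0, 1.0, -0.001, 0.003]
ft_force: [10.1, -1.8, 0.7]
width: 0.229
gripper_force: 59.2
```

```bash
python3 st.py
```

```text
t 24.85 R 0.0553 c 1.669 z 0.2164 Frad -1.0 Ftan -10.3 Fz 0.7 [ 0.5827 -0.1039  0.2164]
t 25.0 R 0.0553 c 1.669 z 0.2164 Frad -1.3 Ftan -10.5 Fz 1.5 [ 0.5827 -0.1039  0.2164]
```

jog_arm --targets '[[[-0.01,-0.003,0],[0,0,0]],[[-0.01,-0.003,0],[0,0,0]],[[-0.01,-0.003,0],[0,0,0]],[[0,0,0],[0,0,0]],[[0,0,0],[0,0,0]],[[0,0,0],[0,0,0]],[[0,0,0],[0,0,0]],[[0,0,0],[0,0,0]],[[0,0,0],[0,0,0]],[[0,0,0],[0,0,0]]]'

```text
clock: 26.0
ee_pos: [0.5834, -0.1041, 0.2164]
tcp_rot: [-0.001, 1.0, -0.001, 0.003]
ft_force: [8.3, -1.1, 2.1]
width: 0.222
gripper_force: 59.2
```

```bash
python3 st.py
```

```text
t 26.0 R 0.0553 c 1.655 z 0.2164 Frad -1.1 Ftan -8.3 Fz 2.1 [ 0.5834 -0.1041  0.2164]
t 26.15 R 0.0553 c 1.655 z 0.2164 Frad -0.4 Ftan -8.6 Fz 2.2 [ 0.5834 -0.104   0.2164]
```

jog_arm --targets '[[[0,0,0],[0,0,0]],[[0,0,0],[0,0,0]],[[0,0,0],[0,0,0]],[[0,0,0],[0,0,0]],[[0,0,0],[0,0,0]],[[0,0,0],[0,0,0]],[[0,0,0],[0,0,0]],[[0,0,0],[0,0,0]],[[0,0,0],[0,0,0]],[[0,0,0],[0,0,0]]]' --fingers 0.1

```text
clock: 27.15
ee_pos: [0.5809, -0.103, 0.2155]
tcp_rot: [-0.001, 1.0, -0.0, -0.0]
ft_force: [-0.7, 0.1, 0.4]
width: 0.45
gripper_force: 0.0
```

jog_arm --targets '[[[0,0,-0.1],[0,0,0]],[[0,0,-0.2],[0,0,0]],[[0,0,-0.4],[0,0,0]],[[0,0,-0.6],[0,0,0]],[[0,0,-0.6],[0,0,0]],[[0,0,-0.6],[0,0,0]],[[0,0,-0.6],[0,0,0]],[[0,0,-0.4],[0,0,0]],[[0,0,0],[0,0,0]],[[0,0,0],[0,0,0]]]'

```text
clock: 28.15
ee_pos: [0.581, -0.1029, 0.3556]
tcp_rot: [-0.001, 1.0, -0.0, 0.0]
ft_force: [-0.3, 1.1, -0.6]
width: 0.443
gripper_force: 0.0
```

```bash
python3 - <<'E'
from workcell import r
import cv2
cv2.imwrite("pics/e.png",cv2.resize(r.get_image("side")[145:345,180:360,::-1],None,fx=3,fy=3,interpolation=2))
print(r.read_state()["ee_pos"])
E
python3 edge.py|cut -c 60-330
```

```text
[ 0.58062145 -0.10281692  0.35462777]
(112)), (242, np.int64(112)), (244, np.int64(112)), (246, np.int64(108)), (248, np.int64(103)), (250, np.int64(88)), (252, np.int64(72)), (254, np.int64(57)), (256, np.int64(53)), (258, np.int64(55)), (260, np.int64(63)), (262, np.int64(74)), (264, np.int64(81)), (266, n
```

View pics/e.png

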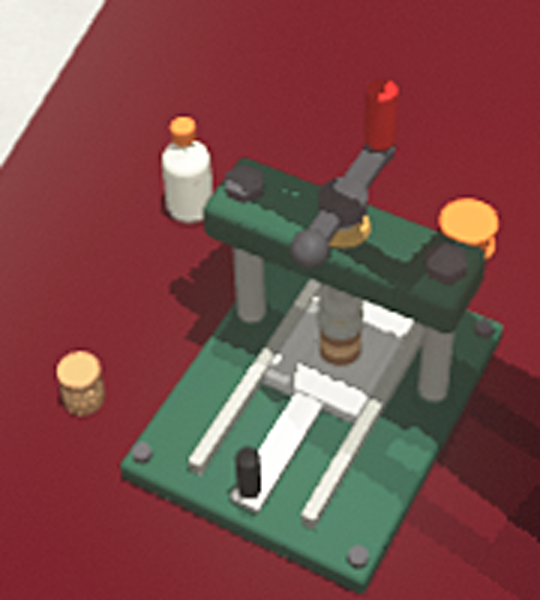

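The grip (380,115) is free, the foot is on the cork at (340,330), the tray is home and the bystanders are untouched. I'm handing it in.

```bash
python3 -c "
from workcell import r
print(r.close_job())"
```

```text
the job is handed in; nothing more can be done
None
```

I pushed the tray home, wound the crank in one go until the cork bit, let go, and handed the job in. I estimate the foot holds the cork at about 40–60 N, judging from the push force at the grip; the hand-in returned no verdict.

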